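# Load a tin into the weighted ratchet press

## Robot

A 6-joint arm with a two-finger parallel gripper is mounted at the origin on a cart in front of the work surface, level with it; the furniture and walls round the work are solid. World frame = base frame: x ahead of the robot, y to its left, z up, the work surface at z = 0. Lengths are in m, angles in rad, forces in N, time in s.
With the tool pointing down it reaches from about 0.375 to 0.975 m from the base axis. Payload 3.8 kg.
Tool frame: the origin (TCP) lies midway between the tips of the shut fingers; the grasp point (between the pads) lies 19 mm behind it; z points along the fingers, y is the line along which they close (so a half turn about z gives the same grasp; the last joint's range is limited). The gripper opens to 85 mm and grips with 20 to 120 N. Pads are 22 mm wide; open, the fingers measure 114 mm over their backs; the gripper's body (76 mm by 85 mm) begins 54 mm behind the grasp point. The pads swing forward as they close: fully open they stand 13 mm farther back than shut.
Start: joints at [-1.154, 0.264, 1.604, -0, 1.274, -0.037], TCP at [0.296, -0.607, 0.192] pointing down, gripper open.
Joint ranges: [-2.63, 2.63], [-0.94, 2.18], [0.31, 2.57], [-1.31, 4.45], [0, 2.66], [-2.55, 2.55]. Speed limits (rad/s): [2.57, 2.57, 3.14, 3.14, 3.14, 3.14].

## Interface

Orientations are given as a rotation vector (axis times angle).
In Python, from workcell import status, read_camera, workorder, masks_of gives the robot as it stands.
- The arm moves only by the tool drive_tool, never from a script. Its argument "rows" is a list of rows, each a list of 7 numbers: the turn, a rotation vector about the tool's x, y, z in degrees, then the shift along the tool's x, y, z in m, then the opening, from 0 (shut) to 1 (fully open). In form: [[ax, ay, az, tx, ty, tz, claw], ...]. A call has 1 to 8 rows; each row shifts and turns the commanded pose from where the row before left it, along the tool's axes as they then stand; what a row does not reach is not made up. A row lasts 1/12 s, in which the tool goes at most 41.7 mm and 7.16 degrees, less where a joint would pass 70% of its speed; a pose out of reach is approached as far as the arm can. A call is refused whole if a number of a shift passes 0.0417 or a number of a turn 7.16, either way. A call with a gripper value outside its range is refused whole. The fingers move at their own pace and stop on an object; "force" is the grip in N (left out, the last holds). Time passes only in rows, so rows that do not move let the fingers close. It gives the time, the measured TCP pose, the force, the opening and the grip force at its end, in the units of the state.
- status.read_state(): the state, without advancing time (a new reading comes with each control period).
- read_camera(name): name is "side" or "top" or "wrist"; returns a dict with "color" (420x560x3 uint8, red, green, blue), "intrinsics" (3x3 intrinsics, pixels), "world_from_camera" (4x4, takes a point from camera to world coordinates); the wrist camera has in their place "mount" (4x4, takes a point from camera to tool coordinates, whose origin is the TCP and whose axes are the flange's). Camera axes: x right, y up, looking along -z (the intrinsics and any distortion apply to the point x, -y, -z); pixel columns grow to the right and rows downward; lengths in m; the calibration is good to about 2 mm. A picture is of the moment at which its call begins: read the wrist's pose just before it. There is no depth.
- workorder.finish_job(): hands the job in; it is judged then, once.
Trained networks look in a picture, given as the dict that the camera call returned (one of the last four; its "shot" number tells which), for a name from the list of things; names that differ only in an ending like _2 or _b are one class to them, and where a whole thing is asked for, a point or a joint stands for the part that bears it (a point fixed in the world has none). Each returns a list of dicts, best first, with "score" (0 to 1); they miss things now and then, are a little off and sometimes report something else, mostly with a low value. They report only what shows in the picture. A call takes as long as a camera call. They do not tell look-alikes from the thing itself.
- masks_of(picture, name): "mask" (420x560 bool, what is visible of it) and "bbox" ([left, top, right, bottom] in pixels, round what is visible of it).
The state is a dict: "time": time; "q": joint angles; "joint_vel": joint speeds; "joint_torque": joint torques, N m; "tool_pos": TCP position; "tcp_rot": TCP orientation; "wrist_force": force on the tool from outside, world axes, zero at the start; "torque": the same for the moment, N m; "width": opening from 0.0 (shut) to 1.0 (fully open); "grip_force": force on a finger pad.
Only numpy, scipy, OpenCV 4.12 (cv2) and the standard library are available. Lean on these libraries where they do the work, as an engineer would, in place of code of your own. Each camera call takes 0.05 s, during which the arm holds its last target. There are 200 camera calls.

## Task

Lift the press head by the bare end of its arm, click by click, until it hangs by itself on the top tooth, leaving the two release levers alone. Push the flat tin along the worktop into the bay under the head, up to the stop. Then squeeze the two release levers together, lower the head slowly and gently until its foot sits on the tin, and let go so that the head's own weight presses the tin; neither bang nor force the foot onto the tin, and leave the other things where they are.

Things in the scene. Friction and masses are not known exactly. Their poses are not given: they have to be found in the camera images.
- press_stand: fixed press stand, 24x22 mm steel column 198 high on a low base. Origin at the column's foot, z up; the head's arm reaches along -x. Under it the tin bay: 12 mm high rails 95 mm apart, centred on x = -90 mm, mouth open to -y (flared, ends at y = -52 mm), stop face at y = +44 mm. The tin is pushed in along +y
- press_spot (a point): on the worktop straight below the round pressing foot (56 mm across), stand frame (-90, 0, 0) mm, axes as the stand; the tin's centre belongs here and gets here when it meets the stop. Its rubber underside (gives 1 mm for 8 N) lies 52 to 68 mm below the arm's mid-height: the stiff screw stem is set differently each time, so it meets the tin at a head height from -0.018 to -0.002 that must be felt
- press_head (a joint): height of the sliding head, m, up positive: 0 with the pawl on the lowest of six teeth, 0.040 on the top one, 0.008 a tooth; stops at 0.046 and -0.034. Starts on the first or second tooth. Lifting takes about 8 N, to 20 N as the pawl climbs a tooth; let go, it sinks onto the tooth under the pawl. No teeth below 0: pawl out, it falls. Weighs about 7 N
- bar_grip (a point): middle of the bare end of the arm, moves with the head (110 mm over the worktop at head 0); axes as the stand. The arm is an aluminium bar along x, 22 wide (y), 20 high, ending 22 mm beyond this point; grip from above, across y. The release levers begin 29 mm from it towards the column
- release_grip (a point): where to squeeze the release; moves with the head, 36 mm above and 55 nearer the column than bar_grip; axes as the stand. Two alike black sprung levers on the arm, outer faces here at about y = +32 and -32 mm at rest, 32 long (x), tops 14 mm above here; the +y one carries the pawl. 5 N moves them, 9 N frees the pawl (46 mm over both), 12 N reaches their stops (36 mm)
- release_lever (a joint): angle of the +y lever with the pawl, rad: 0 at rest (pawl in the teeth), clear of the teeth above about 0.30, stop at 0.50; also swings up to 0.27 as a tooth passes. Squeezed with 15 N or more across both levers, the fingers also carry the head by friction
- flat_tin: low round food tin, 86 mm across, 40 high, about 0.3 kg, loose, standing before the bay's mouth. Origin at the centre of its underside
- spotted_mug: bystander: white mug with dark spots, 82x114x91 mm, origin under its centre; to be left alone
- timer: bystander: round kitchen timer, 64 across, 55 high, origin under its centre; to be left alone
- spice_pot: bystander: spice jar, 45 across, 106 high, origin under its centre; to be left alone
Not all that is in view belongs to the job. Of the things like the flat_tin, leave any that is yellow; of the rest the smaller one is meant.

How it is judged:
By the outcome, as a careful person would: the job done as asked, in the order asked, and still so for the second after the job is handed in, with the robot touching nothing.
It also fails if it takes over 72 s, if anything falls off the work surface, if the arm or the gripper's body presses on something with over 40 N, if the wrist force passes 120 N, or if a joint passes its speed limit or range.

## Working session

There is one attempt and no reset: what is moved stays moved. The work goes in short steps, Python scripts to look and compute and a tool call to move; the robot and the scene stay as the last step left them, time stands still between calls to the robot, and variables do not carry over. Pictures are saved under pics/ and viewed, at most 10 in all, crops included, and the job is handed in when it is done.

Besides the shell and the picture viewer there is one more tool, called after ">>>" as name([rows], argument=value, ...), one row to a line, values as JSON. drive_tool: Moves the arm, as the interface text tells. Its arguments: {"type":"object","properties":{"rows":{"type":"array"},"force":{"type":"number"}},"required":["rows"]}

```bash
ls; mkdir -p pics
cat > h.py <<'E'
import numpy as np, cv2
from scipy.spatial.transform import Rotation as R
from workcell import status, read_camera, workorder, masks_of
def ray(p,u,v,T=None):
    K=np.array(p["intrinsics"]); T=np.array(p["world_from_camera"]) if T is None else T
    d=np.array([(u-K[0,2])/K[0,0],-(v-K[1,2])/K[1,1],-1.]); d=T[:3,:3]@d
    return T[:3,3],d/np.linalg.norm(d)
def onz(p,u,v,z,T=None):
    o,d=ray(p,u,v,T); return o+d*(z-o[2])/d[2]
def proj(p,X,T=None):
    K=np.array(p["intrinsics"]); T=np.array(p["world_from_camera"]) if T is None else T
    c=T[:3,:3].T@(np.asarray(X)-T[:3,3]); return K[0,0]*c[0]/-c[2]+K[0,2], K[1,1]*-c[1]/-c[2]+K[1,2]
def wristT(p,s):
    T=np.eye(4);T[:3,:3]=R.from_rotvec(s["tcp_rot"]).as_matrix();T[:3,3]=s["tool_pos"];return T@np.array(p["mount"])
def tri(rs):
    A=np.zeros((3,3));b=np.zeros(3)
    for o,d in rs:
        M=np.eye(3)-np.outer(d,d);A+=M;b+=M@o
    return np.linalg.solve(A,b)
def save(p,n): cv2.imwrite("pics/"+n,p["color"][:,:,::-1])
E
python3 - <<'E'
from h import *
print(status.read_state())
for c in("side","top"):
    p=read_camera(c); save(p,c+".png"); print(c,[k for k in p],np.round(p["world_from_camera"],3).tolist(),np.round(p["intrinsics"],1).tolist())
    for n in("press_stand","press_head","release_lever","flat_tin","spotted_mug","timer","spice_pot"):
        for m in masks_of(p,n)[:4]:
            ys,xs=np.nonzero(m["mask"]); print(n,round(m["score"],2),m["bbox"],len(xs), xs.mean().round(1),ys.mean().round(1),p["color"][m["mask"]].mean(0).round())
E
```

```text
pics
{'time': 0.0, 'q': array([-1.15386611e+00,  2.64785329e-01,  1.60539523e+00, -1.64425573e-05,
        1.27371089e+00, -3.68825781e-02]), 'joint_vel': array([-2.99559695e-04,  7.43913959e-04, -7.06524462e-04, -5.28752566e-05,
        1.00705778e-03,  5.52530983e-04]), 'joint_torque': array([-3.76394863e-03, -5.15126395e+01, -3.67313361e+01, -2.87683861e-04,
        1.31962658e-02, -1.52338328e-05]), 'tool_pos': array([ 0.29558105, -0.60590995,  0.190329  ]), 'tcp_rot': array([-3.05886579e+00, -7.06246398e-01,  7.05779633e-04]), 'wrist_force': array([0.83100947, 0.0553606 , 0.9606911 ]), 'torque': array([-0.03762851, -0.04562007, -0.03267901]), 'grip_force': 0.0, 'width': 1.0009823439152803}
side ['color', 'intrinsics', 'world_from_camera', 'shot'] [[-0.951, 0.198, -0.239, 0.272], [-0.31, -0.633, 0.71, 0.73], [-0.011, 0.749, 0.663, 0.769], [0.0, 0.0, 0.0, 1.0]] [[391.9, 0.0, 276.6], [0.0, 391.9, 206.8], [0.0, 0.0, 1.0]]
press_stand 0.83 [214.1, 196.9, 300.9, 295.7] 3586 251.4 249.1 [129. 130. 127.]
press_head 0.8 [215.3, 213.1, 299.7, 266.5] 1735 261.1 241.5 [161. 160. 156.]
relea
[... 684 characters left out ...]
 0.0, 0.0, 1.0]] [[529.8, 0.0, 284.7], [0.0, 529.8, 209.4], [0.0, 0.0, 1.0]]
press_stand 0.61 [208.0, 169.2, 252.1, 260.1] 2639 227.7 208.6 [147. 146. 144.]
press_head 0.97 [209.8, 173.4, 241.9, 256.9] 1511 225.8 215.3 [180. 178. 176.]
release_lever 0.78 [212.2, 190.4, 219.7, 232.8] 226 215.4 214.7 [107. 104. 102.]
flat_tin 0.86 [258.3, 200.1, 295.4, 236.6] 1096 275.8 219.4 [224. 211. 160.]
flat_tin 0.86 [325.3, 201.8, 361.6, 240.7] 1106 343.9 220.6 [232. 229.  84.]
spotted_mug 0.63 [382.7, 225.8, 425.2, 271.5] 1365 402.1 244.2 [197. 194. 185.]
timer 0.74 [120.3, 243.5, 153.8, 275.7] 620 138.3 256.8 [209. 199. 193.]
spice_pot 0.93 [366.2, 154.1, 393.0, 181.8] 496 378.5 166.0 [168. 118.  76.]
```

View pics/top.png

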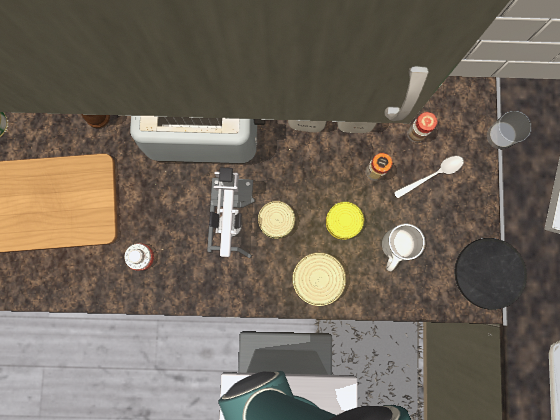

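View pics/side.png

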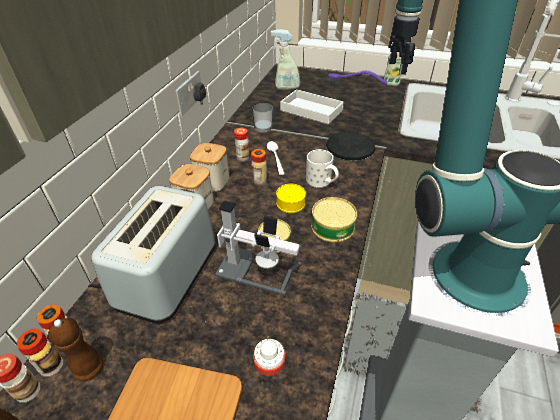

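The top view shows the press at (228,213), its arm pointing to the robot and the bay mouth to the right. There are three tin-like things: cream (276,219), yellow (344,220, to be left) and a large cream/green one (319,279). The smaller non-yellow one, at (276,219), stands before the mouth, so that is the tin. I'll check it in a close crop.

Run:
```python
from h import *
p=read_camera("top"); s=read_camera("side")
a=cv2.resize(p["color"][160:310,195:370],None,fx=4.5,fy=4,interpolation=cv2.INTER_CUBIC)
a=cv2.resize(p["color"][160:310,195:370],None,fx=4,fy=4,interpolation=cv2.INTER_CUBIC)
cv2.imwrite("pics/crop.png",a[:,:,::-1])
b=cv2.resize(s["color"][185:305,200:320],None,fx=5,fy=5,interpolation=cv2.INTER_CUBIC)
cv2.imwrite("pics/crop2.png",b[:,:,::-1])
for m in masks_of(p,"flat_tin")[:3]:
    l,t,r,bb=m["bbox"]; print("tin",onz(p,(l+r)/2,(t+bb)/2,.04).round(4), (onz(p,l,(t+bb)/2,.04)-onz(p,r,(t+bb)/2,.04)).round(3))
print("big",onz(p,319,279,.06).round(3))
m=masks_of(p,"press_head")[0]; ys,xs=np.nonzero(m["mask"])
for n in("spotted_mug","timer","spice_pot"):
    mm=masks_of(p,n)[0]; l,t,r,bb=mm["bbox"]; print(n,onz(p,(l+r)/2,(t+bb)/2,.05).round(3))
```

```text
tin [0.5134 0.0371 0.04  ] [-0.003  0.094  0.   ]
tin [ 0.5066 -0.1162  0.04  ] [-0.003  0.094  0.   ]
tin [ 0.3715 -0.0623  0.04  ] [-0.003  0.122  0.   ]
big [ 0.374 -0.062  0.06 ]
spotted_mug [ 0.449 -0.26   0.05 ]
timer [0.41  0.351 0.05 ]
spice_pot [ 0.644 -0.2    0.05 ]
```

View pics/crop.png

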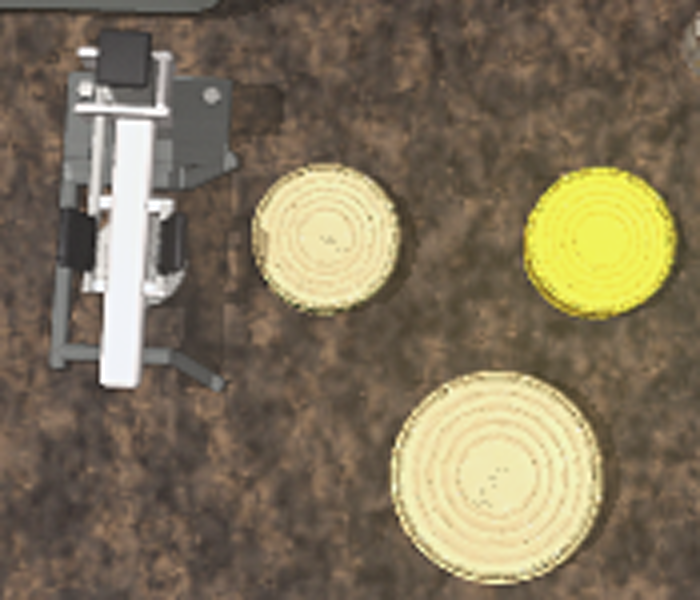

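View pics/crop2.png

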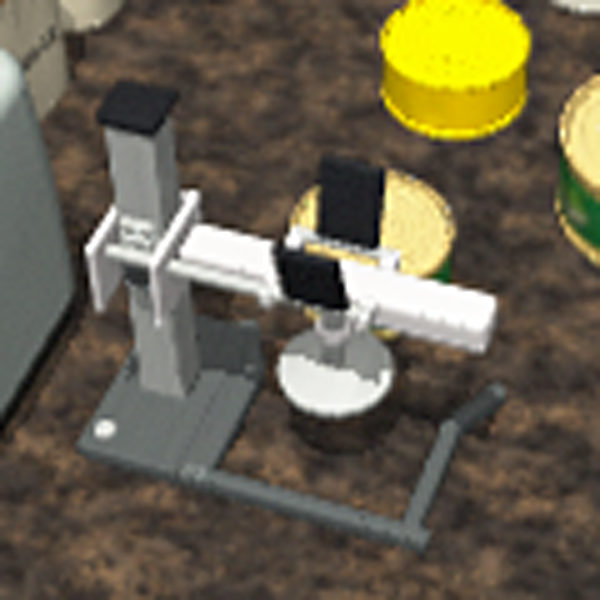

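The crop confirms a small cream tin at crop (326,238). Its neighbours are yellow and larger cream/green. Next I triangulate the arm.

Run:
```python
from h import *
p=read_camera("top"); s=read_camera("side")
T=lambda x,y:ray(p,195+x/4-.4,160+y/4-.4)
S=lambda x,y:ray(s,200+x/5-.4,185+y/5-.4)
def res(n,a,b):
    X=tri([a,b]); print(n,X.round(4),[round(float(np.linalg.norm(np.cross(X-o,d))),4) for o,d in(a,b)]); return X
tip=res("tip top mid",T(120,380),S(490,309))
r1=res("tip +y corner",T(100,381),S(486,323))
r2=res("tip -y corner",T(139,379),S(496,295))
base=res("arm root top",T(134,122),S(207,228))
cap=res("cap centre?",T(127,58),S(138,108))
for z in(.12,.124,.128,.136):
    a=onz(p,195+120/4-.4,160+380/4-.4,z);b=onz(p,195+134/4-.4,160+122/4-.4,z);d=b-a;print(z,a.round(4),b.round(4),np.degrees(np.arctan2(d[1],d[0])).round(2))
```

```text
tip top mid [0.4201 0.1486 0.1207] [0.001, 0.001]
tip +y corner [0.4191 0.1592 0.1228] [0.0011, 0.0011]
tip -y corner [0.4206 0.1384 0.1193] [0.0014, 0.0014]
arm root top [0.5594 0.1454 0.1275] [0.003, 0.003]
cap centre? [0.5848 0.1443 0.1935] [0.0001, 0.0001]
0.12 [0.4211 0.1489 0.12  ] [0.5637 0.147  0.12  ] -0.77
0.124 [0.4209 0.1485 0.124 ] [0.563  0.1466 0.124 ] -0.77
0.128 [0.4208 0.148  0.128 ] [0.5623 0.1461 0.128 ] -0.77
0.136 [0.4204 0.1472 0.136 ] [0.561  0.1453 0.136 ] -0.77
```

>>> drive_tool([
  [0,0,6.5,0,0,-0.03,1],
  [0,0,6.5,0,0,-0.03,1],
  [0,0,6.5,0,0,-0.03,1],
  [0,0,6.5,0,0,-0.01,1],
  [0,0,0,0.008,-0.04,0,1],
  [0,0,0,0.008,-0.04,0,1],
  [0,0,0,0.008,-0.04,0,1],
  [0,0,0,0.008,-0.04,0,1],
], force=30)

```text
time: 1.92
tool_pos: [0.3279, -0.4452, 0.2916]
tcp_rot: [-3.142, 0.002, -0.0]
wrist_force: [0.3, 0.1, -0.0]
width: 1.001
grip_force: 0.0
```

>>> drive_tool([
  [0,0,0,0.008,-0.04,0,1],
  [0,0,0,0.008,-0.04,0,1],
  [0,0,0,0.008,-0.04,0,1],
  [0,0,0,0.008,-0.04,0,1],
  [0,0,0,0.008,-0.04,0,1],
  [0,0,0,0.008,-0.04,0,1],
  [0,0,0,0.008,-0.04,0,1],
  [0,0,0,0.008,-0.04,0,1],
])

```text
time: 2.58
tool_pos: [0.3918, -0.1249, 0.2921]
tcp_rot: [3.141, -0.001, 0.002]
wrist_force: [0.5, 0.7, 0.4]
width: 0.999
grip_force: 0.0
```

Run:
```python
from h import *
s=status.read_state(); print({k:np.round(s[k],4) for k in("time","q","tool_pos","tcp_rot","wrist_force")})
p=read_camera("wrist"); print(np.round(p["mount"],3).tolist(),np.round(p["intrinsics"],0).tolist())
for m in masks_of(p,"press_head")[:2]: print(m["score"],m["bbox"])
```

```text
{'time': np.float64(2.5833), 'q': array([-3.6920e-01, -3.0350e-01,  1.9798e+00,  1.0000e-04,  1.4639e+00,
        1.2022e+00]), 'tool_pos': array([ 0.3918, -0.1249,  0.2921]), 'tcp_rot': array([ 3.1412e+00, -1.0000e-03,  2.1000e-03]), 'wrist_force': array([0.5333, 0.6583, 0.4378])}
[[0.001, 0.948, 0.319, 0.082], [1.0, -0.001, -0.0, -0.0], [0.0, 0.319, -0.948, -0.183], [0.0, 0.0, 0.0, 1.0]] [[355.0, 0.0, 280.0], [0.0, 355.0, 209.0], [0.0, 0.0, 1.0]]
0.68 [0.0, 29.3, 63.3, 148.7]
```

>>> drive_tool([
  [0,0,0,0.003,-0.037,0,1],
  [0,0,0,0.003,-0.037,0,1],
  [0,0,0,0.003,-0.037,0,1],
  [0,0,0,0,-0.037,0,1],
  [0,0,0,0,-0.037,0,1],
  [0,0,0,0,-0.037,0,1],
  [0,0,0,0,0,0,1],
  [0,0,0,0,0,0,1],
])

```text
time: 3.35
tool_pos: [0.4008, 0.0964, 0.2917]
tcp_rot: [3.141, 0.007, -0.0]
wrist_force: [0.7, -0.5, -0.4]
width: 0.998
grip_force: 0.0
```

Run:
```python
from h import *
s=status.read_state(); print({k:np.round(s[k],4) for k in("time","tool_pos","tcp_rot")})
p=read_camera("wrist"); save(p,"w1.png"); T=wristT(p,s); np.save("w1T.npy",T)
for n in("press_head","release_lever","flat_tin","press_stand"):
    for m in masks_of(p,n)[:2]: print(n,round(m["score"],2),m["bbox"])
```

```text
{'time': np.float64(3.35), 'tool_pos': array([0.4008, 0.0964, 0.2917]), 'tcp_rot': array([ 3.1411,  0.007 , -0.    ])}
release_lever 0.56 [176.3, 0.4, 207.8, 105.6]
flat_tin 0.75 [420.1, 17.6, 513.1, 104.6]
flat_tin 0.69 [292.9, 19.7, 371.3, 102.5]
press_stand 0.95 [179.1, 1.0, 283.5, 158.1]
press_stand 0.44 [525.7, 76.2, 560.0, 168.6]
```

View pics/w1.png

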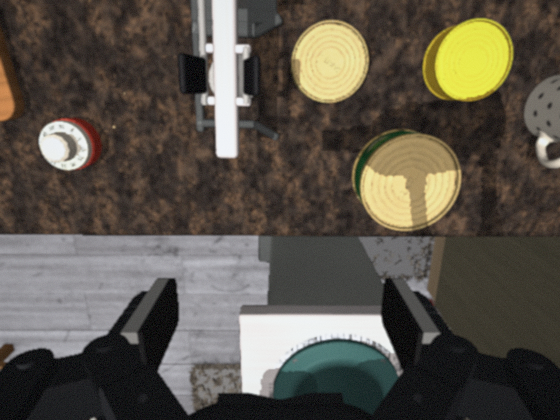

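The wrist view shows the arm's end at (226,157), the levers at (193,73) and (251,76), and the tin at (331,61). I'll fit the arm axis.

Run:
```python
from h import *
im=cv2.imread("pics/w1.png"); T=np.load("w1T.npy")
p={"intrinsics":[[355,0,280],[0,355,209],[0,0,1]]}
q=read_camera("wrist"); p=q
g=im.min(2).astype(int)
rows=[]
for v in list(range(5,40,5))+list(range(110,156,5)):
    r=np.nonzero(g[v,208:245]>225)[0]+208
    rows.append((v,r.min(),r.max()))
print(rows)
print("col 226 v140-170",g[140:172,226].tolist())
for z in(.12,.128):
    P=np.array([onz(p,(a+b)/2,v,z,T) for v,a,b in rows]); 
    k=np.polyfit(P[:,0],P[:,1],1); w=[np.linalg.norm(onz(p,a-.5,v,z,T)-onz(p,b+.5,v,z,T)).round(4) for v,a,b in rows[::4]]
    print(z,"yaw",np.degrees(np.arctan(k[0])).round(2),"y at .44",np.polyval(k,.442).round(4),"tip",onz(p,226,156,z,T).round(4),w)
for z in(.16,): print("levers",[onz(p,u,v,z,T).round(4).tolist() for u,v in((180,73),(258,76))])
print("tin",onz(p,330.5,61.5,.04,T).round(4))
# left rail yaw, z=.012
print([onz(p,u,v,.012,T).round(4).tolist() for u,v in((197,10),(196,130),(204,10),(204,120))])
```

```text
[(5, np.int64(214), np.int64(231)), (10, np.int64(214), np.int64(231)), (15, np.int64(214), np.int64(232)), (20, np.int64(214), np.int64(232)), (25, np.int64(214), np.int64(232)), (30, np.int64(214), np.int64(232)), (35, np.int64(215), np.int64(232)), (110, np.int64(216), np.int64(234)), (115, np.int64(216), np.int64(234)), (120, np.int64(216), np.int64(234)), (125, np.int64(217), np.int64(234)), (130, np.int64(217), np.int64(234)), (135, np.int64(217), np.int64(234)), (140, np.int64(217), np.int64(234)), (145, np.int64(217), np.int64(234)), (150, np.int64(217), np.int64(234)), (155, np.int64(218), np.int64(234))]
col 226 v140-170 [239, 240, 240, 240, 239, 240, 240, 239, 239, 240, 241, 240, 240, 241, 241, 237, 220, 166, 102, 51, 38, 35, 37, 38, 37, 41, 34, 37, 33, 44, 43, 45]
0.12 yaw -1.24 y at .44 0.1503 tip [0.4195 0.1507 0.12  ] [np.float64(0.0159), np.float64(0.017), np.float64(0.0184), np.float64(0.0177), np.float64(0.017)]
0.128 yaw -1.24 y at .44 0.1491 tip [0.4209 0.1495 0.128 ] [np.float64(0.0155), np.float64(0.0166), np.float64(0.0179), np.float64(0.0173), np.float64(0.0166)]
levers [[0.4954, 0.1797, 0.16], [0.4934, 0.1153, 0.16]]
tin [0.5132 0.0399 0.04  ]
[[0.5695, 0.1932, 0.012], [0.4334, 0.2039, 0.012], [0.5695, 0.1851, 0.012], [0.4458, 0.1929, 0.012]]
```

Numbers agree: origin about (0.587,0.1445), yaw about -1.5°, bar tip x 0.420. I'll grip about 11 mm from the tip so the gripper body clears the levers.

>>> drive_tool([
  [0,0,1.5,0.015,-0.026,0,1],
  [0,0,0,0.015,-0.026,0,1],
  [0,0,0,0,0,0.035,1],
  [0,0,0,0,0,0.035,1],
  [0,0,0,0,0,0.035,1],
  [0,0,0,0,0,0.02,1],
  [0,0,0,0,0,0,1],
  [0,0,0,0,0,0,1],
])

```text
time: 4.32
tool_pos: [0.4309, 0.1458, 0.1658]
tcp_rot: [3.14, -0.044, -0.004]
wrist_force: [0.4, -0.2, 1.0]
width: 1.004
grip_force: 0.0
```

Run:
```python
from h import *
s=status.read_state(); print({k:np.round(s[k],4) for k in("time","tool_pos","tcp_rot","wrist_force")})
p=read_camera("wrist"); save(p,"w2.png"); T=wristT(p,s)
g=p["color"].min(2).astype(int)
h=[]
for v in (60,100,140,180):
    r=np.nonzero(g[v,200:360]>200)[0]+200
    if len(r): h.append((v,r.min(),r.max(),onz(p,(r.min()+r.max())/2,v,.122,T).round(4).tolist()))
print(h); print("w1tip"); c=g[150:300,280]; print(c[::6].tolist())
s2=read_camera("side"); a=cv2.resize(s2["color"][170:300,200:330],None,fx=4.5,fy=4.5,interpolation=cv2.INTER_CUBIC)
cv2.imwrite("pics/two.png",np.hstack([a[:,:,::-1][:420,:400],p["color"][:,90:490,::-1]]))
```

```text
{'time': np.float64(4.3167), 'tool_pos': array([0.4309, 0.1458, 0.1658]), 'tcp_rot': array([ 3.1404, -0.0439, -0.0042]), 'wrist_force': array([ 0.4288, -0.1567,  1.0385])}
[(60, np.int64(237), np.int64(288), [0.5294, 0.1536, 0.122]), (100, np.int64(247), np.int64(288), [0.5068, 0.1515, 0.122]), (140, np.int64(257), np.int64(288), [0.4826, 0.1493, 0.122]), (180, np.int64(258), np.int64(284), [0.4567, 0.1511, 0.122])]
w1tip
[249, 249, 249, 249, 248, 212, 185, 188, 186, 188, 188, 190, 236, 249, 68, 53, 66, 58, 44, 68, 63, 61, 62, 59, 68]
```

View pics/two.png

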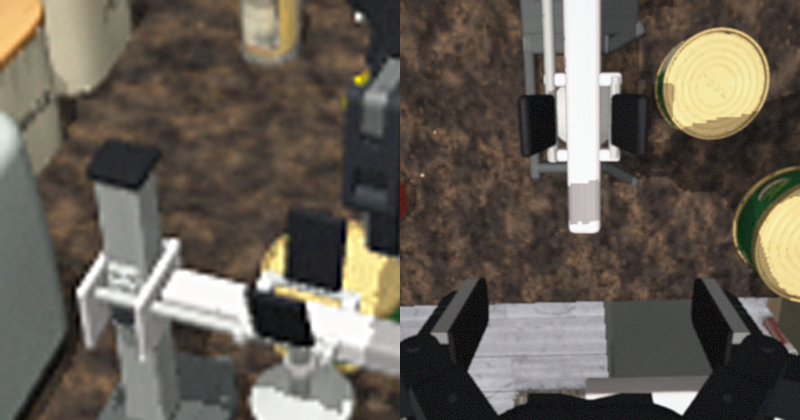

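The picture shows the bar tip centred between the fingers (tip at right-half (584,230)), with the levers well ahead of them. I descend and grip.

>>> drive_tool([
  [0,0,0,0,-0.002,0.02,1],
  [0,0,0,0,0,0.02,1],
  [0,0,0,0,0,0.015,1],
  [0,0,0,0,0,0.012,1],
  [0,0,0,0,0,0,1],
  [0,0,0,0,0,0,0.2],
  [0,0,0,0,0,0,0.2],
  [0,0,0,0,0,0,0.2],
], force=50)

```text
time: 5.08
tool_pos: [0.4334, 0.1494, 0.1018]
tcp_rot: [-3.14, 0.041, -0.006]
wrist_force: [0.3, 0.1, 0.0]
width: 0.604
grip_force: 0.0
```

>>> drive_tool([
  [0,0,0,0,0,0,0.1],
  [0,0,0,0,0,0,0.1],
  [0,0,0,0,0,0,0.1],
  [0,0,0,0,0,0,0.1],
  [0,0,0,0,0,0,0.1],
  [0,0,0,0,0,0,0.1],
])

```text
time: 5.58
tool_pos: [0.4316, 0.1489, 0.0996]
tcp_rot: [3.141, -0.041, -0.0]
wrist_force: [0.3, 0.1, 0.4]
width: 0.101
grip_force: 0.0
```

The fingers closed to 0.1 with no grip, so I'm looking.

Run:
```python
from h import *
s=status.read_state(); print({k:np.round(s[k],4) for k in("time","tool_pos","tcp_rot","wrist_force","width","grip_force")})
p=read_camera("wrist")
s2=read_camera("side"); a=cv2.resize(s2["color"][190:270,240:320],None,fx=5,fy=5.25,interpolation=cv2.INTER_CUBIC)
cv2.imwrite("pics/two2.png",np.hstack([a[:,:,::-1],p["color"][:,80:480,::-1]]))
```

```text
{'time': np.float64(5.5833), 'tool_pos': array([0.4316, 0.1489, 0.0996]), 'tcp_rot': array([ 3.1413e+00, -4.1100e-02, -2.0000e-04]), 'wrist_force': array([0.3367, 0.1428, 0.4152]), 'width': np.float64(0.1014), 'grip_force': np.float64(0.0)}
```

View pics/two2.png

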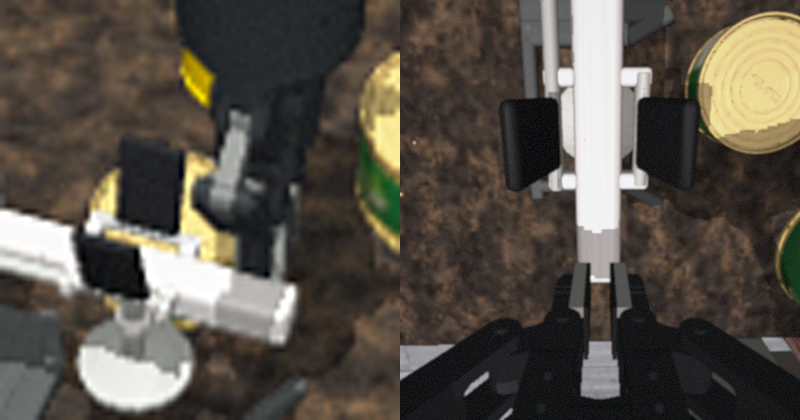

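The side view shows the fingertips at crop (265,275), apparently above the bar instead of around it. I'll check where the TCP should project.

Run:
```python
from h import *
s=status.read_state(); X=s["tool_pos"]
p=read_camera("side"); T=wristT(p,s) if 0 else None
u,v=proj(p,X); print("side tcp",u,v,"crop",(u-240)*5,(v-190)*5.25)
for dz in(.02,.03,.04,.05):
    u,v=proj(p,X+[0,0,dz]); print(dz,(u-240)*5,(v-190)*5.25)
w=read_camera("wrist"); Tw=wristT(w,s)
for dz in(0,.02,.03,.04,.05):
    for dx in(-.011,.011):
        u,v=proj(w,X+[dx,0,dz],Tw); print("wrist",dz,dx,round(u-80+400),round(v))
```

```text
side tcp 292.0544246932343 251.61006973730443 crop 260.2721234661715 323.4528661208482
0.02 260.9595299698461 292.0055680421536
0.03 261.31105017108496 275.9243111876647
0.04 261.66794090871434 259.59736439889207
0.05 262.0303262069862 243.01905384586112
wrist 0 -0.011 601 261
wrist 0 0.011 600 225
wrist 0.02 -0.011 601 279
wrist 0.02 0.011 600 240
wrist 0.03 -0.011 601 289
wrist 0.03 0.011 600 248
wrist 0.04 -0.011 601 301
wrist 0.04 0.011 600 258
wrist 0.05 -0.011 601 314
wrist 0.05 0.011 600 269
```

Both views put the real fingertips about 30–40 mm above the reported TCP, so they are still above the bar. I open, go lower in steps, and feel.

>>> drive_tool([
  [0,0,0,0,0,0,1],
  [0,0,0,0,0,0,1],
  [0,0,0,0,0,0,1],
  [0,0,0,0,0,0,1],
  [0,0,0,0,0,0,1],
  [0,0,0,0,0,0,1],
  [0,0,0,0,0,0,1],
  [0,0,0,0,0,0,1],
])

```text
time: 6.45
tool_pos: [0.4316, 0.1489, 0.0997]
tcp_rot: [-3.141, 0.041, -0.0]
wrist_force: [0.5, -0.7, 0.8]
width: 0.998
grip_force: 0.0
```

Run:
```python
from h import *
s=status.read_state(); print({k:np.round(s[k],4) for k in("tool_pos","q","width")})
p=read_camera("side"); t=read_camera("top"); w=read_camera("wrist")
a=cv2.resize(p["color"][170:270,230:330],None,fx=4,fy=4,interpolation=cv2.INTER_CUBIC)
b=cv2.resize(t["color"][180:300,165:285],None,fx=3.33,fy=3.33,interpolation=cv2.INTER_CUBIC)[:400,:395]
b=cv2.resize(b,(395,400))
cv2.imwrite("pics/open.png",np.hstack([a,b])[:,:,::-1])
```

```text
{'tool_pos': array([0.4316, 0.1489, 0.0997]), 'q': array([ 0.2777, -0.0759,  2.1521,  0.    ,  1.0654,  1.8746]), 'width': np.float64(0.9981)}
```

View pics/open.png

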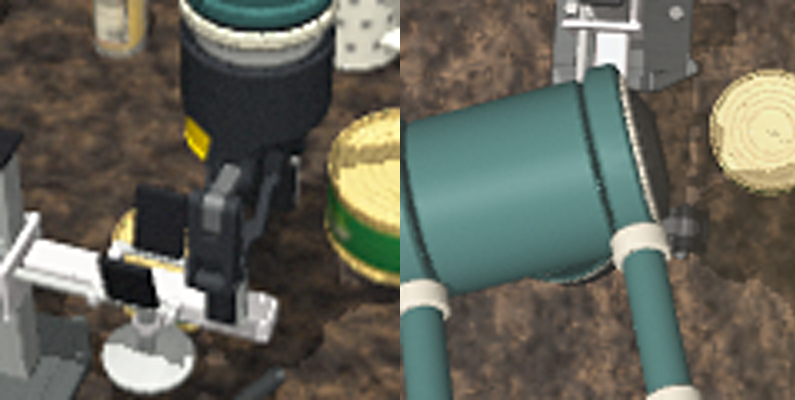

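Run:
```python
from h import *
s=status.read_state(); X=s["tool_pos"]; p=read_camera("side")
for y in(.043,.057):
  for dz in(.0,.013,.03,.045,.06):
    print(y,dz,[tuple(np.round([(a-230)*4,(b-170)*4]).astype(int).tolist()) for a,b in [proj(p,X+[dx,y,dz]) for dx in(-.011,.011)]])
```

```text
0.043 0.0 [(245, 387), (207, 377)]
0.043 0.013 [(246, 371), (207, 362)]
0.043 0.03 [(246, 351), (207, 341)]
0.043 0.045 [(246, 332), (207, 322)]
0.043 0.06 [(247, 313), (207, 303)]
0.057 0.0 [(238, 406), (199, 396)]
0.057 0.013 [(238, 390), (199, 381)]
0.057 0.03 [(239, 370), (199, 360)]
0.057 0.045 [(239, 351), (199, 341)]
0.057 0.06 [(239, 332), (199, 322)]
```

The side picture puts the open tips about 47 mm above the reported TCP, so I go about 35 mm lower.

>>> drive_tool([
  [0,0,0,0,0,0.01,1],
  [0,0,0,0,0,0.01,1],
  [0,0,0,0,0,0.008,1],
  [0,0,0,0,0,0.006,1],
  [0,0,0,0,0,0,1],
  [0,0,0,0,0,0,0.15],
  [0,0,0,0,0,0,0.15],
  [0,0,0,0,0,0,0.15],
], force=50)

```text
time: 7.32
tool_pos: [0.4321, 0.149, 0.0661]
tcp_rot: [-3.141, 0.041, -0.001]
wrist_force: [0.3, 0.5, 0.7]
width: 0.605
grip_force: 0.0
```

>>> drive_tool([
  [0,0,0,0,0,0,0.1],
  [0,0,0,0,0,0,0.1],
  [0,0,0,0,0,0,0.1],
  [0,0,0,0,0,0,0.1],
  [0,0,0,0,0,0,0.1],
])

```text
time: 7.73
tool_pos: [0.432, 0.1497, 0.0663]
tcp_rot: [-3.14, 0.041, -0.001]
wrist_force: [-2.6, 4.2, 3.8]
width: 0.242
grip_force: 52.9
```

Gripped, at 20.6 mm opening. I lift slowly.

>>> drive_tool([
  [0,0,0,0,0,-0.001,0.1],
  [0,0,0,0,0,-0.002,0.1],
  [0,0,0,0,0,-0.002,0.1],
  [0,0,0,0,0,-0.002,0.1],
], force=60)

```text
time: 8.07
tool_pos: [0.432, 0.1497, 0.07]
tcp_rot: [-3.14, 0.041, -0.003]
wrist_force: [11.7, 8.0, -25.1]
width: 0.237
grip_force: 59.5
```

>>> drive_tool([
  [0,0,0,0,0,-0.002,0.1],
  [0,0,0,0,0,-0.002,0.1],
  [0,0,0,0,0,-0.002,0.1],
  [0,0,0,0,0,-0.002,0.1],
])

```text
time: 8.4
tool_pos: [0.432, 0.1497, 0.0779]
tcp_rot: [-3.14, 0.041, -0.002]
wrist_force: [11.4, 8.7, -24.0]
width: 0.234
grip_force: 60.0
```

>>> drive_tool([
  [0,0,0,0,0,-0.002,0.1],
  [0,0,0,0,0,-0.002,0.1],
  [0,0,0,0,0,-0.002,0.1],
  [0,0,0,0,0,-0.002,0.1],
])

```text
time: 8.73
tool_pos: [0.432, 0.1497, 0.0858]
tcp_rot: [-3.14, 0.041, -0.002]
wrist_force: [11.7, 8.2, -24.0]
width: 0.24
grip_force: 60.0
```

Run:
```python
from h import *
s=status.read_state(); print({k:np.round(s[k],4) for k in("time","tool_pos","wrist_force","torque","width","grip_force")})
w=read_camera("side")
m=masks_of(w,"press_head")
for x in m[:2]: print(x["score"],x["bbox"])
```

```text
{'time': np.float64(8.7333), 'tool_pos': array([0.432 , 0.1497, 0.0858]), 'wrist_force': array([ 11.6901,   8.1574, -24.0238]), 'torque': array([ 1.2417, -1.6917,  0.1616]), 'width': np.float64(0.2396), 'grip_force': np.float64(60.0101)}
0.85 [215.5, 206.8, 297.6, 262.7]
```

>>> drive_tool([
  [0,0,0,0,0,-0.002,0.1],
  [0,0,0,0,0,-0.002,0.1],
  [0,0,0,0,0,-0.002,0.1],
  [0,0,0,0,0,-0.001,0.1],
])

```text
time: 9.17
tool_pos: [0.432, 0.1497, 0.093]
tcp_rot: [-3.14, 0.041, -0.002]
wrist_force: [9.9, 8.7, -20.0]
width: 0.238
grip_force: 60.6
```

>>> drive_tool([
  [0,0,0,0,0,-0.001,0.1],
  [0,0,0,0,0,-0.001,0.1],
])

```text
time: 9.33
tool_pos: [0.432, 0.1497, 0.0946]
tcp_rot: [-3.14, 0.041, -0.002]
wrist_force: [10.9, 7.8, -23.4]
width: 0.242
grip_force: 60.2
```

>>> drive_tool([
  [0,0,0,0,0,-0.001,0.1],
  [0,0,0,0,0,-0.001,0.1],
])

```text
time: 9.5
tool_pos: [0.432, 0.1497, 0.0973]
tcp_rot: [-3.14, 0.041, -0.002]
wrist_force: [7.3, 7.4, -16.9]
width: 0.239
grip_force: 61.0
```

>>> drive_tool([
  [0,0,0,0,0,-0.001,0.1],
  [0,0,0,0,0,-0.001,0.1],
])

```text
time: 9.67
tool_pos: [0.432, 0.1497, 0.0992]
tcp_rot: [-3.14, 0.041, -0.002]
wrist_force: [9.3, 7.9, -16.0]
width: 0.24
grip_force: 61.0
```

>>> drive_tool([
  [0,0,0,0,0,-0.001,0.1],
  [0,0,0,0,0,-0.001,0.1],
])

```text
time: 9.83
tool_pos: [0.432, 0.1497, 0.1008]
tcp_rot: [-3.14, 0.041, -0.002]
wrist_force: [10.9, 8.3, -19.3]
width: 0.236
grip_force: 60.6
```

>>> drive_tool([
  [0,0,0,0,0,-0.001,0.1],
  [0,0,0,0,0,-0.001,0.1],
])

```text
time: 10.0
tool_pos: [0.432, 0.1497, 0.1024]
tcp_rot: [-3.14, 0.041, -0.002]
wrist_force: [8.8, 8.2, -19.3]
width: 0.235
grip_force: 60.8
```

>>> drive_tool([
  [0,0,0,0,0,-0.001,0.1],
])

```text
time: 10.08
tool_pos: [0.432, 0.1497, 0.1033]
tcp_rot: [-3.14, 0.041, -0.002]
wrist_force: [7.2, 7.7, -19.3]
width: 0.241
grip_force: 60.5
```

>>> drive_tool([
  [0,0,0,0,0,-0.001,0.1],
])

```text
time: 10.17
tool_pos: [0.432, 0.1497, 0.1053]
tcp_rot: [-3.14, 0.041, -0.001]
wrist_force: [4.0, 6.7, -7.9]
width: 0.241
grip_force: 62.1
```

>>> drive_tool([
  [0,0,0,0,0,-0.001,0.1],
])

```text
time: 10.25
tool_pos: [0.432, 0.1497, 0.107]
tcp_rot: [-3.14, 0.041, -0.001]
wrist_force: [4.6, 5.5, -8.3]
width: 0.237
grip_force: 62.1
```

>>> drive_tool([
  [0,0,0,0,0,-0.001,0.1],
  [0,0,0,0,0,0,0.1],
])

```text
time: 10.42
tool_pos: [0.432, 0.1497, 0.1085]
tcp_rot: [-3.14, 0.041, -0.001]
wrist_force: [3.5, 6.6, -7.7]
width: 0.238
grip_force: 62.2
```

>>> drive_tool([
  [0,0,0,0,0,0.001,0.1],
  [0,0,0,0,0,0.001,0.1],
  [0,0,0,0,0,0.001,0.1],
])

```text
time: 10.67
tool_pos: [0.432, 0.1497, 0.1062]
tcp_rot: [-3.14, 0.041, -0.001]
wrist_force: [0.1, 5.2, 3.3]
width: 0.24
grip_force: 63.5
```

>>> drive_tool([
  [0,0,0,0,0,0.001,0.1],
  [0,0,0,0,0,0.001,0.1],
])

```text
time: 10.83
tool_pos: [0.4321, 0.1497, 0.1058]
tcp_rot: [-3.14, 0.041, -0.001]
wrist_force: [-4.4, 2.1, 12.1]
width: 0.238
grip_force: 64.8
```

The head is on the top tooth: plain weight at h≈0.042, then firm support again at 0.040. I let go gently.

>>> drive_tool([
  [0,0,0,0,0,-0.0015,0.1],
  [0,0,0,0,0,0,0.5],
  [0,0,0,0,0,0,1],
  [0,0,0,0,0,0,1],
  [0,0,0,0,0,0,1],
  [0,0,0,0,0,0,1],
  [0,0,0,0,0,0,1],
  [0,0,0,0,0,-0.01,1],
])

```text
time: 11.5
tool_pos: [0.4298, 0.1483, 0.1145]
tcp_rot: [3.14, -0.041, -0.006]
wrist_force: [-1.1, -1.4, 0.2]
width: 1.001
grip_force: 0.0
```

>>> drive_tool([
  [0,0,0,0,0,-0.02,1],
  [0,0,0,0,0,-0.03,1],
  [0,0,0,0,0,-0.04,1],
  [0,0,0,0,0,-0.04,1],
  [0,0,0,0,0,-0.02,0.55],
  [0,0,-7,0.01,0.03,0,0.55],
  [0,0,-7,0.01,0.03,0,0.55],
  [0,0,-7,0.01,0.03,0,0.55],
])

```text
time: 12.17
tool_pos: [0.4691, 0.0642, 0.2684]
tcp_rot: [3.096, 0.529, 0.005]
wrist_force: [0.2, 0.0, 1.3]
width: 0.55
grip_force: 0.0
```

Run:
```python
from h import *
s=status.read_state(); print({k:np.round(s[k],4) for k in("time","tool_pos","tcp_rot","wrist_force","width","q")})
w=read_camera("side")
for x in masks_of(w,"press_head")[:2]: print(x["score"],x["bbox"])
for x in masks_of(w,"release_lever")[:2]: print(x["score"],x["bbox"])
```

```text
{'time': np.float64(12.1667), 'tool_pos': array([0.4691, 0.0642, 0.2684]), 'tcp_rot': array([3.0963, 0.5291, 0.0048]), 'wrist_force': array([0.2044, 0.0127, 1.2634]), 'width': np.float64(0.5502), 'q': array([ 8.3500e-02, -1.6770e-01,  1.9152e+00, -1.0000e-04,  1.3910e+00,
        1.3158e+00])}
0.59 [215.1, 201.1, 299.4, 255.8]
0.86 [222.7, 223.0, 272.4, 233.9]
```

Held at about 0.040. Now I turn the tool 90° and tilt it for the cradle push.

>>> drive_tool([
  [0,0,-7,0,0,0,0.55],
  [0,0,-7,0,0,0,0.55],
  [0,0,-7,0,0,0,0.55],
  [0,0,-7,0,0,0,0.55],
  [0,0,-7,0,0,0,0.55],
  [0,0,-7,0,0,0,0.55],
  [0,0,-7,0,0,0,0.55],
  [0,0,-7,0,0,0,0.55],
])

```text
time: 12.98
tool_pos: [0.4681, 0.0659, 0.2665]
tcp_rot: [-2.488, -1.917, -0.0]
wrist_force: [-1.0, 0.2, -0.7]
width: 0.546
grip_force: 0.0
```

>>> drive_tool([
  [0,0,-7,-0.03,0,0,0.55],
  [0,0,-6,-0.03,0,0,0.55],
  [0,7,0,-0.02,0,0,0.55],
  [0,7,0,0,0,0,0.55],
  [0,7,0,0,0,0,0.55],
  [0,7,0,0,0,0,0.55],
  [0,0,0,0,0,0,0.55],
  [0,0,0,0,0,0,0.55],
])

```text
time: 13.65
tool_pos: [0.4554, -0.0147, 0.2653]
tcp_rot: [-1.99, -1.91, -0.493]
wrist_force: [1.1, -0.4, -0.4]
width: 0.55
grip_force: 0.0
```

Run:
```python
from h import *
s=status.read_state(); print({k:np.round(s[k],4) for k in("time","tool_pos","tcp_rot","wrist_force","width","q")})
M=R.from_rotvec(s["tcp_rot"]).as_matrix(); print(M.round(3))
for o in(.034,.042): print("tip",(s["tool_pos"]-o*M[:,2]).round(4))
w=read_camera("wrist"); T=wristT(w,s)
for m in masks_of(w,"flat_tin")[:3]:
    l,t,r,b=m["bbox"]; print(m["score"].__round__(2),m["bbox"],onz(w,(l+r)/2,(t+b)/2,.04,T).round(4),w["color"][m["mask"]].mean(0).round())
p=read_camera("top")
for m in masks_of(p,"flat_tin")[:3]: print("top",m["bbox"])
```

```text
{'time': np.float64(13.65), 'tool_pos': array([ 0.4554, -0.0147,  0.2653]), 'tcp_rot': array([-1.9905, -1.9098, -0.4927]), 'wrist_force': array([ 1.0891, -0.3704, -0.4035]), 'width': np.float64(0.5502), 'q': array([-0.4631, -0.108 ,  1.951 ,  0.4417,  1.5218, -0.4939])}
[[ 0.037  0.999  0.016]
 [ 0.882 -0.04   0.469]
 [ 0.47  -0.004 -0.883]]
tip [ 0.4549 -0.0307  0.2953]
tip [ 0.4547 -0.0344  0.3024]
0.93 [155.6, 246.2, 266.0, 358.6] [ 0.372  -0.0633  0.04  ] [227. 213. 149.]
0.69 [293.6, 175.3, 363.4, 249.4] [0.5153 0.0371 0.04  ] [223. 210. 147.]
0.56 [298.0, 309.0, 348.2, 392.6] [ 0.4993 -0.1218  0.04  ] [218. 208.  73.]
top [292.2, 254.8, 344.5, 309.8]
top [261.6, 197.0, 294.7, 237.0]
top [323.8, 204.7, 357.4, 230.7]
```

>>> drive_tool([
  [0,0,0,0.004,0.03,0.002,0.55],
  [0,0,0,0.004,0.028,0.002,0.55],
  [0,0,0,-0.016,0,0.031,0.55],
  [0,0,0,-0.016,0,0.031,0.55],
  [0,0,0,-0.016,0,0.031,0.55],
  [0,0,0,-0.016,0,0.031,0.55],
  [0,0,0,-0.016,0,0.031,0.55],
  [0,0,0,-0.016,0,0.031,0.55],
])

```text
time: 14.52
tool_pos: [0.5151, -0.0026, 0.0567]
tcp_rot: [-1.984, -1.922, -0.495]
wrist_force: [-0.0, -0.3, -0.5]
width: 0.55
grip_force: 0.0
```

>>> drive_tool([
  [0,0,0,0,0,0,0.55],
  [0,0,0,0,0,0,0.55],
])

```text
time: 14.68
tool_pos: [0.5129, -0.002, 0.0565]
tcp_rot: [-1.982, -1.915, -0.492]
wrist_force: [-0.4, 0.9, 1.4]
width: 0.549
grip_force: 0.0
```

Run:
```python
from h import *
s=status.read_state(); print({k:np.round(s[k],4) for k in("time","tool_pos","tcp_rot","wrist_force","width","q")})
M=R.from_rotvec(s["tcp_rot"]).as_matrix(); print(M.round(3))
for o in(.034,.042): print("tip",(s["tool_pos"]-o*M[:,2]).round(4))
p=read_camera("side"); w=read_camera("wrist"); T=wristT(w,s)
for m in masks_of(w,"flat_tin")[:3]:
    l,t,r,b=m["bbox"]; print(m["score"].__round__(2),m["bbox"],onz(w,(l+r)/2,(t+b)/2,.04,T).round(4),w["color"][m["mask"]].mean(0).round())
a=cv2.resize(p["color"][150:290,210:350],(420,420),interpolation=cv2.INTER_CUBIC)
cv2.imwrite("pics/push0.png",np.hstack([a,w["color"][:,90:470]])[:,:,::-1])
for dz in(0,.034,.042):
    for dy in(-.03,.03):
        X=s["tool_pos"]-dz*M[:,2]+dy*M[:,1]; u,v=proj(p,X); print(dz,dy,"side",(u-210)*3,(v-150)*3,"wrist",[round(float(c)) for c in proj(w,X,T)])
```

```text
{'time': np.float64(14.6833), 'tool_pos': array([ 0.5129, -0.002 ,  0.0565]), 'tcp_rot': array([-1.9818, -1.9154, -0.4917]), 'wrist_force': array([-0.3725,  0.903 ,  1.4078]), 'width': np.float64(0.5491), 'q': array([-0.3941,  0.1959,  2.0521,  0.5054,  1.1367, -0.6327])}
[[ 0.031  0.999  0.012]
 [ 0.882 -0.033  0.471]
 [ 0.471 -0.004 -0.882]]
tip [ 0.5125 -0.0181  0.0865]
tip [ 0.5124 -0.0218  0.0935]
0.84 [0.0, 252.4, 164.4, 417.7] [ 0.3955 -0.0495  0.04  ] [209. 195. 135.]
0.67 [233.9, 361.1, 338.5, 398.8] [ 0.5138 -0.0778  0.04  ] [176. 159.  55.]
0.61 [210.3, 111.9, 342.4, 249.1] [0.5118 0.0395 0.04  ] [234. 223. 163.]
0 -0.03 side 237.53191529714246 203.57752447488855 wrist [227, 245]
0 0.03 side 174.24359777911667 188.6807914614431 wrist [334, 245]
0.034 -0.03 side 243.57591170405095 166.84379446647895 wrist [216, 275]
0.034 0.03 side 179.67593226880376 152.381521974758 wrist [344, 275]
0.042 -0.03 side 245.01271453801905 158.1113062542137 wrist [213, 284]
0.042 0.03 side 180.967127911899 143.7536551345028 wrist [347, 284]
```

View pics/push0.png

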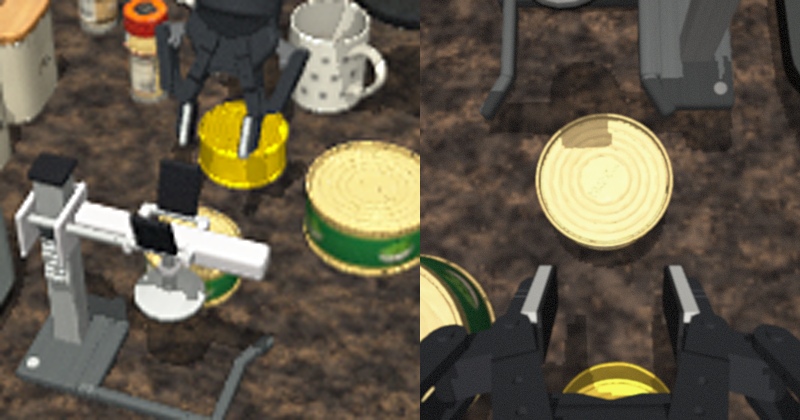

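The picture shows the fingers straddling the tin's axis behind it (tips at wrist (221,268) and (340,268)) with the press raised. I lower them and start pushing.

>>> drive_tool([
  [0,0,0,-0.0085,0,0.016,0.55],
  [0,0,0,-0.0085,0,0.016,0.55],
  [0,0,0,-0.0085,0,0.016,0.55],
  [0,0,0,-0.0085,0,0.016,0.55],
  [0,0,0,0,0,0,0.55],
  [0,0,0,0.005,0,0.0025,0.55],
  [0,0,0,0.005,0,0.0025,0.55],
  [0,0,0,0.003,0,0.0015,0.55],
])

```text
time: 15.5
tool_pos: [0.5167, 0.0103, -0.0128]
tcp_rot: [-1.987, -1.919, -0.498]
wrist_force: [0.4, 0.4, 0.1]
width: 0.547
grip_force: 0.0
```

>>> drive_tool([
  [0,0,0,0.003,0,0.0016,0.55],
  [0,0,0,0.003,0,0.0016,0.55],
  [0,0,0,0.003,-0.002,0.0016,0.55],
  [0,0,0,0.003,-0.002,0.0016,0.55],
  [0,0,0,0.003,-0.002,0.0016,0.55],
  [0,0,0,0.003,-0.002,0.0016,0.55],
])

```text
time: 16.0
tool_pos: [0.5086, 0.0306, -0.0146]
tcp_rot: [-1.988, -1.917, -0.497]
wrist_force: [2.7, -2.5, 3.0]
width: 0.551
grip_force: 1.8
```

```bash
cat > st.py <<'E'
from h import *
s=status.read_state(); print({k:np.round(s[k],4) for k in("time","tool_pos","wrist_force","width")})
M=R.from_rotvec(s["tcp_rot"]).as_matrix(); print("tip",(s["tool_pos"]-.041*M[:,2]).round(4), M[:,2].round(3))
w=read_camera("wrist"); T=wristT(w,s)
for m in masks_of(w,"flat_tin")[:3]:
    l,t,r,b=m["bbox"]; print(m["score"].__round__(2),m["bbox"],onz(w,(l+r)/2,(t+b)/2,.04,T).round(4),w["color"][m["mask"]].mean(0).round())
E
python3 st.py
```

```text
{'time': np.float64(16.0), 'tool_pos': array([ 0.5086,  0.0306, -0.0146]), 'wrist_force': array([ 2.6725, -2.5176,  3.0015]), 'width': np.float64(0.5511)}
tip [0.5078 0.0114 0.0216] [ 0.019  0.469 -0.883]
0.73 [0.0, 317.4, 101.2, 420.0] [ 0.4181 -0.0171  0.04  ] [72. 80. 48.]
0.64 [181.6, 85.0, 386.5, 285.0] [0.5108 0.0523 0.04  ] [216. 201. 141.]
```

>>> drive_tool([
  [0,0,0,0.003,-0.0017,0.0016,0.55],
  [0,0,0,0.003,-0.0017,0.0016,0.55],
  [0,0,0,0.003,-0.0017,0.0016,0.55],
  [0,0,0,0.003,-0.0017,0.0016,0.55],
  [0,0,0,0.003,-0.0017,0.0016,0.55],
  [0,0,0,0.003,-0.0017,0.0016,0.55],
  [0,0,0,0.003,-0.0017,0.0016,0.55],
])

```text
time: 16.68
tool_pos: [0.4966, 0.0553, -0.015]
tcp_rot: [-1.986, -1.916, -0.495]
wrist_force: [1.7, -4.0, 2.5]
width: 0.552
grip_force: 1.9
```

```bash
python3 st.py
python3 - <<'E'
from h import *
s=status.read_state()
w=read_camera("wrist");save(w,"push1.png");np.save("p1T.npy",wristT(w,s))
E
```

```text
{'time': np.float64(16.6833), 'tool_pos': array([ 0.4966,  0.0553, -0.015 ]), 'wrist_force': array([ 1.7159, -4.0228,  2.5407]), 'width': np.float64(0.5524)}
tip [0.4959 0.0361 0.0212] [ 0.017  0.469 -0.883]
0.92 [0.0, 370.2, 131.5, 419.5] [ 0.4128 -0.0021  0.04  ] [52. 67. 39.]
0.7 [181.5, 85.2, 386.4, 287.4] [0.4988 0.0763 0.04  ] [202. 185. 129.]
```

View pics/push1.png

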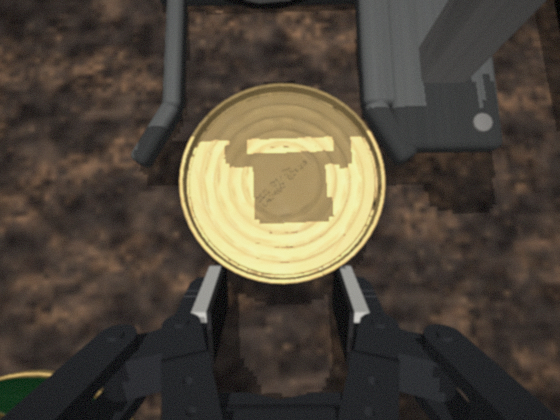

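The picture shows the tin's centre at (283,184) and the rails' inner edges at about u=183 and 358. The tin is about 6 mm too far in +x, so I correct while pushing on.

>>> drive_tool([
  [0,0,0,0.003,-0.0015,0.0016,0.55],
  [0,0,0,0.003,-0.0015,0.0016,0.55],
  [0,0,0,0.003,-0.0015,0.0016,0.55],
  [0,0,0,0.003,-0.001,0.0016,0.55],
  [0,0,0,0.003,0,0.0016,0.55],
  [0,0,0,0.003,0,0.0016,0.55],
  [0,0,0,0.003,0,0.0016,0.55],
  [0,0,0,0.003,0,0.0016,0.55],
])

```text
time: 17.5
tool_pos: [0.4916, 0.0828, -0.0153]
tcp_rot: [-1.986, -1.916, -0.494]
wrist_force: [-1.0, -2.7, 1.9]
width: 0.55
grip_force: 1.2
```

>>> drive_tool([
  [0,0,0,0.003,0,0.0016,0.55],
  [0,0,0,0.003,0,0.0016,0.55],
  [0,0,0,0.003,0,0.0016,0.55],
])

```text
time: 17.75
tool_pos: [0.4922, 0.093, -0.0152]
tcp_rot: [-1.986, -1.916, -0.495]
wrist_force: [0.6, -2.7, 0.6]
width: 0.548
grip_force: 1.1
```

```bash
python3 st.py
```

```text
{'time': np.float64(17.75), 'tool_pos': array([ 0.4922,  0.093 , -0.0152]), 'wrist_force': array([ 0.5861, -2.7377,  0.6455]), 'width': np.float64(0.5482)}
tip [0.4916 0.0737 0.021 ] [ 0.016  0.469 -0.883]
0.77 [180.8, 101.8, 384.9, 285.5] [0.494  0.1108 0.04  ] [179. 158. 109.]
```

>>> drive_tool([
  [0,0,0,0.003,0,0.0016,0.55],
  [0,0,0,0.003,0,0.0016,0.55],
  [0,0,0,0.003,0,0.0016,0.55],
  [0,0,0,0.003,0,0.0016,0.55],
  [0,0,0,0.003,0,0.0016,0.55],
])

```text
time: 18.27
tool_pos: [0.493, 0.1099, -0.0152]
tcp_rot: [-1.986, -1.916, -0.495]
wrist_force: [0.4, -1.9, -0.2]
width: 0.548
grip_force: 1.0
```

>>> drive_tool([
  [0,0,0,0.002,0,0.0011,0.55],
  [0,0,0,0.002,0,0.0011,0.55],
])

```text
time: 18.43
tool_pos: [0.4932, 0.1144, -0.0152]
tcp_rot: [-1.986, -1.917, -0.495]
wrist_force: [-0.3, -2.1, -0.3]
width: 0.551
grip_force: 1.1
```

>>> drive_tool([
  [0,0,0,0.001,0,0.0005,0.55],
  [0,0,0,0.001,0,0.0005,0.55],
])

```text
time: 18.6
tool_pos: [0.4933, 0.1165, -0.0151]
tcp_rot: [-1.986, -1.916, -0.495]
wrist_force: [0.2, -1.8, 0.1]
width: 0.55
grip_force: 1.0
```

>>> drive_tool([
  [0,0,0,0.001,0,0.0005,0.55],
  [0,0,0,0.001,0,0.0005,0.55],
])

```text
time: 18.77
tool_pos: [0.4933, 0.1186, -0.0151]
tcp_rot: [-1.986, -1.916, -0.495]
wrist_force: [0.0, -1.1, 0.3]
width: 0.552
grip_force: 1.0
```

>>> drive_tool([
  [0,0,0,0.001,0,0.0005,0.55],
  [0,0,0,0.001,0,0.0005,0.55],
])

```text
time: 18.93
tool_pos: [0.4934, 0.1209, -0.0151]
tcp_rot: [-1.986, -1.916, -0.495]
wrist_force: [-0.8, -2.0, 0.5]
width: 0.551
grip_force: 0.9
```

>>> drive_tool([
  [0,0,0,0.001,0,0.0005,0.55],
  [0,0,0,0.001,0,0.0005,0.55],
])

```text
time: 19.1
tool_pos: [0.4935, 0.1231, -0.015]
tcp_rot: [-1.986, -1.916, -0.495]
wrist_force: [-0.6, -1.4, -0.5]
width: 0.548
grip_force: 0.9
```

>>> drive_tool([
  [0,0,0,0.001,0,0.0005,0.55],
  [0,0,0,0.001,0,0.0005,0.55],
])

```text
time: 19.27
tool_pos: [0.4936, 0.1254, -0.015]
tcp_rot: [-1.986, -1.916, -0.495]
wrist_force: [0.8, -0.5, -1.0]
width: 0.548
grip_force: 0.8
```

```bash
python3 st.py
python3 - <<'E'
from h import *
p=read_camera("side")
for m in masks_of(p,"flat_tin")[:3]: print(m["score"],m["bbox"],p["color"][m["mask"]].mean(0).round())
c=np.array([.4945,.147,.04]);a=np.linspace(0,6.28,60)
P=np.array([proj(p,c+[.043*np.cos(t),.043*np.sin(t),0]) for t in a]); print("expected top circle",P.min(0),P.max(0))
P=np.array([proj(p,c+[.043*np.cos(t),.043*np.sin(t),-.04]) for t in a]); print("expected bottom",P.min(0),P.max(0))
E
```

```text
{'time': np.float64(19.2667), 'tool_pos': array([ 0.4936,  0.1254, -0.015 ]), 'wrist_force': array([ 0.8089, -0.4624, -0.9644]), 'width': np.float64(0.5477)}
tip [0.4929 0.1062 0.0212] [ 0.017  0.469 -0.883]
0.71 [179.7, 159.0, 384.5, 286.5] [0.4945 0.1311 0.04  ] [191. 168. 117.]
0.68 [249.2, 249.9, 287.5, 286.4] [177. 173. 108.]
0.63 [311.0, 195.8, 357.7, 242.9] [184. 182. 113.]
0.48 [295.6, 183.4, 305.3, 210.0] [164. 138.   6.]
expected top circle [249.2196207  248.56999909] [284.69058828 275.83346871]
expected bottom [250.13430176 259.11132166] [284.64237951 286.3281651 ]
```

>>> drive_tool([
  [0,0,0,0.001,0,0.0005,0.55],
  [0,0,0,0.001,0,0.0005,0.55],
])

```text
time: 19.63
tool_pos: [0.4942, 0.1263, -0.0151]
tcp_rot: [-1.987, -1.919, -0.494]
wrist_force: [-0.3, -10.0, 1.5]
width: 0.55
grip_force: 4.7
```

The push force jumped to 10 N at the stop, and the tin's outline matches the expected one. I back off, go up and turn back.

>>> drive_tool([
  [0,0,0,-0.004,0,-0.0021,0.55],
  [0,0,0,-0.01,0,-0.0053,0.55],
  [0,0,0,-0.015,0,-0.008,0.55],
  [0,0,0,-0.015,0,-0.008,0.55],
  [0,0,0,-0.01,0,-0.0053,0.55],
  [0,0,0,0.014,0,-0.028,0.55],
  [0,0,0,0.017,0,-0.032,0.55],
  [0,0,0,0.017,0,-0.032,0.55],
])

```text
time: 20.3
tool_pos: [0.4901, 0.0653, 0.0891]
tcp_rot: [-1.986, -1.912, -0.493]
wrist_force: [1.2, -0.2, -0.5]
width: 0.551
grip_force: 0.0
```

>>> drive_tool([
  [0,0,0,0.017,0,-0.032,1],
  [0,0,0,0.017,0,-0.032,1],
  [0,0,0,0.017,0,-0.032,1],
  [0,0,0,0.017,0,-0.032,1],
  [0,0,0,0.017,0,-0.032,1],
  [0,-7,0,0,0,0,1],
  [0,-7,0,0,0,0,1],
  [0,-7,0,0,0,0,1],
])

```text
time: 20.97
tool_pos: [0.4928, 0.0636, 0.2727]
tcp_rot: [-2.207, -2.121, -0.135]
wrist_force: [0.2, 1.1, -1.3]
width: 1.002
grip_force: 0.0
```

>>> drive_tool([
  [0,-7,0,0,0,0,1],
  [0,0,7,0,0,0,1],
  [0,0,7,0,0,0,1],
  [0,0,7,0,0,0,1],
  [0,0,7,0,0,0,1],
  [0,0,7,0,0,0,1],
  [0,0,7,0,0,0,1],
  [0,0,7,0,0,0,1],
])

```text
time: 21.63
tool_pos: [0.491, 0.0653, 0.2699]
tcp_rot: [-2.964, -1.037, 0.002]
wrist_force: [-0.0, -0.3, 0.0]
width: 0.998
grip_force: 0.0
```

>>> drive_tool([
  [0,0,7,0,0,0,1],
  [0,0,7,0,0,0,1],
  [0,0,7,0,0,0,1],
  [0,0,7,0,0,0,1],
  [0,0,7,0,0,0,1],
  [0,0,6,0,0,0,1],
  [0,0,0,0,0,0,1],
])

```text
time: 22.22
tool_pos: [0.491, 0.0652, 0.2699]
tcp_rot: [-3.141, 0.061, 0.002]
wrist_force: [-0.5, 1.0, -0.3]
width: 0.998
grip_force: 0.0
```

```bash
python3 st.py
python3 - <<'E'
from h import *
s=status.read_state(); print(s["tcp_rot"],s["q"].round(2))
p=read_camera("side")
for n in("flat_tin","press_head","release_lever"):
  for m in masks_of(p,n)[:2]: print(n,m["score"],m["bbox"])
E
```

```text
{'time': np.float64(22.2167), 'tool_pos': array([0.491 , 0.0652, 0.2699]), 'wrist_force': array([-0.5069,  0.9585, -0.299 ]), 'width': np.float64(0.9981)}
tip [0.4911 0.0652 0.3109] [-0.001  0.    -1.   ]
0.93 [197.8, 121.7, 250.2, 196.6] [0.4981 0.1308 0.04  ] [178. 160. 111.]
0.84 [331.7, 196.2, 433.5, 296.1] [ 0.3794 -0.0606  0.04  ] [200. 186. 130.]
0.71 [395.3, 96.1, 481.3, 173.2] [ 0.5169 -0.1167  0.04  ] [197. 165.  55.]
[-3.14091855e+00  5.21490450e-02  1.33000756e-03] [ 0.08 -0.12  1.87  0.    1.39  1.69]
flat_tin 0.83 [247.7, 251.4, 288.5, 284.7]
flat_tin 0.79 [311.4, 198.7, 357.0, 244.8]
press_head 0.58 [212.4, 202.2, 300.3, 256.5]
release_lever 0.57 [222.8, 224.8, 272.0, 235.5]
```

>>> drive_tool([
  [0,0,0,0.002,-0.028,0,1],
  [0,0,0,0,-0.028,0,1],
  [0,0,0,0,-0.028,0,1],
  [0,0,0,0,0,0,1],
  [0,0,0,0,0,0,1],
])

```text
time: 22.93
tool_pos: [0.4963, 0.1504, 0.2699]
tcp_rot: [3.141, -0.051, -0.001]
wrist_force: [0.4, -0.5, 0.1]
width: 1.002
grip_force: 0.0
```

Run:
```python
from h import *
s=status.read_state(); print({k:np.round(s[k],4) for k in("time","tool_pos","tcp_rot","wrist_force","width")})
w=read_camera("wrist"); T=wristT(w,s); save(w,"lev.png")
for m in masks_of(w,"release_lever")[:3]:
    print(m["score"],m["bbox"]); 
im=w["color"]; g=im.max(2)
d=((g<45)*255).astype(np.uint8); d[320:]=0
n,_,st,c=cv2.connectedComponentsWithStats(d)
for i in range(1,n):
    if 200<st[i,4]<9000:
        l,t,ww,hh,a=st[i]; print("dark",st[i].tolist(),c[i].round(1),[onz(w,u,v,.2,T).round(4).tolist() for u,v in((l,t+hh/2),(l+ww,t+hh/2),c[i])])
g2=im.min(2)
for v in(150,250,270,290): 
    r=np.nonzero(g2[v,240:320]>215)[0]+240
    if len(r): print("bar",v,r.min(),r.max(),onz(w,(r.min()+r.max())/2,v,.16,T).round(4))
```

```text
{'time': np.float64(22.9333), 'tool_pos': array([0.4963, 0.1504, 0.2699]), 'tcp_rot': array([ 3.1409e+00, -5.0900e-02, -8.0000e-04]), 'wrist_force': array([ 0.4005, -0.5312,  0.0582]), 'width': np.float64(1.002)}
0.83 [235.0, 63.4, 262.1, 227.5]
dark [307, 0, 52, 22, 485] [332.3   8.2] [[0.6246, 0.1295, 0.2], [0.6235, 0.0967, 0.2], [0.6257, 0.1136, 0.2]]
dark [455, 87, 29, 24, 292] [471.9  97.8] [[0.5683, 0.0294, 0.2], [0.5676, 0.0097, 0.2], [0.5687, 0.0181, 0.2]]
dark [386, 101, 39, 37, 408] [407.4 120.6] [[0.5562, 0.0754, 0.2], [0.5553, 0.0485, 0.2], [0.555, 0.0606, 0.2]]
dark [369, 107, 30, 29, 236] [381.6 118.2] [[0.5552, 0.0871, 0.2], [0.5545, 0.0663, 0.2], [0.5572, 0.0785, 0.2]]
dark [323, 110, 29, 31, 275] [333.7 127.2] [[0.5535, 0.1189, 0.2], [0.5529, 0.0988, 0.2], [0.5521, 0.1115, 0.2]]
dark [406, 125, 56, 74, 904] [432.5 158.2] [[0.526, 0.0592, 0.2], [0.5247, 0.019, 0.2], [0.5281, 0.0405, 0.2]]
dark [388, 136, 17, 23, 207] [398.1 147.7] [[0.5368, 0.0728, 0.2], [0.5364, 0.0607, 0.2], [0.5364, 0.0656, 0.2]]
dark [237, 177, 25, 48, 740] [251.  198.7] [[0.5006, 0.1825, 0.2], [0.5, 0.1639, 0.2], [0.502, 0.172, 0.2]]
dark [304, 176, 26, 49, 911] [316.4 198.4] [[0.4994, 0.1327, 0.2], [0.4987, 0.1133, 0.2], [0.5007, 0.1235, 0.2]]
dark [505, 252, 17, 39, 264] [512.9 273.9] [[0.435, -0.0269, 0.2], [0.4346, -0.0405, 0.2], [0.4326, -0.0336, 0.2]]
dark [380, 276, 35, 44, 868] [393.3 303.1] [[0.4138, 0.0713, 0.2], [0.4129, 0.0426, 0.2], [0.4086, 0.0601, 0.2]]
dark [146, 278, 33, 42, 823] [165.8 303.4] [[0.4189, 0.263, 0.2], [0.4181, 0.236, 0.2], [0.4143, 0.2474, 0.2]]
dark [119, 291, 27, 29, 247] [132.2 305.6] [[0.4135, 0.2863, 0.2], [0.4128, 0.264, 0.2], [0.4131, 0.2754, 0.2]]
dark [414, 290, 28, 30, 222] [427.5 306.3] [[0.4062, 0.0429, 0.2], [0.4055, 0.0198, 0.2], [0.4046, 0.0316, 0.2]]
bar 150 257 293 [0.5311 0.1536 0.16  ]
bar 250 272 293 [0.4407 0.1501 0.16  ]
bar 270 274 292 [0.4204 0.1503 0.16  ]
```

Lever midpoint: y≈0.148, x≈0.497, outer width 69 mm. I descend over them.

>>> drive_tool([
  [0,0,0,0.0005,0.0024,0.02,1],
  [0,0,0,0,0,0.025,1],
  [0,0,0,0,0,0.025,1],
  [0,0,0,0,0,0.015,1],
  [0,0,0,0,0,0.015,1],
  [0,0,0,0,0,0,1],
  [0,0,0,0,0,0,1],
])

```text
time: 23.62
tool_pos: [0.4962, 0.1458, 0.1694]
tcp_rot: [3.14, -0.058, -0.003]
wrist_force: [-0.1, 0.6, 0.3]
width: 1.001
grip_force: 0.0
```

>>> drive_tool([
  [0,0,0,0,0,0.01,1],
  [0,0,0,0,0,0.01,1],
  [0,0,0,0,0,0.01,1],
  [0,0,0,0,0,0.006,1],
  [0,0,0,0,0,0,1],
  [0,0,0,0,0,0,1],
])

```text
time: 24.12
tool_pos: [0.4964, 0.1469, 0.1334]
tcp_rot: [3.141, -0.056, -0.002]
wrist_force: [0.5, 0.6, 0.3]
width: 1.003
grip_force: 0.0
```

>>> drive_tool([
  [0,0,0,0,0.0,0,0.7],
  [0,0,0,0,0,0,0.7],
  [0,0,0,0,0,0,0.7],
  [0,0,0,0,0,0,0.3],
  [0,0,0,0,0,0,0.3],
  [0,0,0,0,0,0,0.3],
  [0,0,0,0,0,0,0.3],
  [0,0,0,0,0,0,0.3],
], force=35)

```text
time: 24.78
tool_pos: [0.4983, 0.1481, 0.1338]
tcp_rot: [-3.139, 0.057, -0.005]
wrist_force: [4.4, 4.6, -6.0]
width: 0.373
grip_force: 35.5
```

Run:
```python
from h import *
s=status.read_state(); print({k:np.round(s[k],4) for k in("time","tool_pos","wrist_force","torque","width","grip_force")})
p=read_camera("side")
for n in("press_head","release_lever"):
  for m in masks_of(p,n)[:2]: print(n,m["score"],m["bbox"])
```

```text
{'time': np.float64(24.7833), 'tool_pos': array([0.4983, 0.1481, 0.1338]), 'wrist_force': array([ 4.4204,  4.6499, -5.9969]), 'torque': array([ 0.929 , -0.814 , -0.0113]), 'width': np.float64(0.3731), 'grip_force': np.float64(35.4805)}
press_head 0.79 [216.0, 210.2, 298.0, 259.0]
press_head 0.72 [214.0, 197.6, 300.8, 294.8]
release_lever 0.67 [220.4, 220.8, 275.8, 237.1]
```

Squeezed to the stops and carrying the head (-6 N). I lower it slowly.

>>> drive_tool([
  [0,0,0,0,0,0.001,0.3],
  [0,0,0,0,0,0.002,0.3],
  [0,0,0,0,0,0.002,0.3],
  [0,0,0,0,0,0.002,0.3],
  [0,0,0,0,0,0.002,0.3],
  [0,0,0,0,0,0.002,0.3],
])

```text
time: 25.43
tool_pos: [0.4983, 0.1481, 0.1227]
tcp_rot: [-3.139, 0.057, -0.004]
wrist_force: [5.0, 4.6, -5.6]
width: 0.369
grip_force: 35.5
```

Run:
```python
from h import *
s=status.read_state(); print({k:np.round(s[k],4) for k in("time","tool_pos","wrist_force","width","grip_force")})
p=read_camera("side")
for n in("press_head","release_lever"):
  for m in masks_of(p,n)[:2]: print(n,m["score"],m["bbox"])
```

```text
{'time': np.float64(25.4333), 'tool_pos': array([0.4983, 0.1481, 0.1227]), 'wrist_force': array([ 4.9609,  4.5956, -5.5914]), 'width': np.float64(0.3689), 'grip_force': np.float64(35.5074)}
press_head 0.67 [215.4, 213.5, 299.2, 262.4]
release_lever 0.72 [217.6, 226.9, 276.8, 241.8]
```

>>> drive_tool([
  [0,0,0,0,0,0.002,0.3],
  [0,0,0,0,0,0.002,0.3],
  [0,0,0,0,0,0.002,0.3],
  [0,0,0,0,0,0.002,0.3],
  [0,0,0,0,0,0.002,0.3],
  [0,0,0,0,0,0.002,0.3],
])

```text
time: 26.08
tool_pos: [0.4983, 0.1482, 0.1107]
tcp_rot: [-3.139, 0.057, -0.004]
wrist_force: [4.7, 4.1, -5.8]
width: 0.371
grip_force: 35.5
```

>>> drive_tool([
  [0,0,0,0,0,0.002,0.3],
  [0,0,0,0,0,0.002,0.3],
  [0,0,0,0,0,0.0015,0.3],
  [0,0,0,0,0,0.0015,0.3],
  [0,0,0,0,0,0.0015,0.3],
  [0,0,0,0,0,0.0015,0.3],
])

```text
time: 26.58
tool_pos: [0.4984, 0.1481, 0.1008]
tcp_rot: [-3.139, 0.057, -0.004]
wrist_force: [3.9, 5.5, -6.0]
width: 0.369
grip_force: 35.5
```

>>> drive_tool([
  [0,0,0,0,0,0.001,0.3],
  [0,0,0,0,0,0.001,0.3],
  [0,0,0,0,0,0.001,0.3],
])

```text
time: 26.83
tool_pos: [0.4983, 0.1481, 0.0978]
tcp_rot: [-3.139, 0.057, -0.004]
wrist_force: [5.4, 4.1, -6.4]
width: 0.371
grip_force: 35.5
```

>>> drive_tool([
  [0,0,0,0,0,0.001,0.3],
  [0,0,0,0,0,0.001,0.3],
])

```text
time: 27.0
tool_pos: [0.4983, 0.1482, 0.0963]
tcp_rot: [-3.139, 0.057, -0.004]
wrist_force: [1.6, 5.0, 1.3]
width: 0.373
grip_force: 36.4
```

>>> drive_tool([
  [0,0,0,0,0,0.0005,0.3],
  [0,0,0,0,0,0.0005,0.3],
])

```text
time: 27.17
tool_pos: [0.4983, 0.1481, 0.0961]
tcp_rot: [-3.139, 0.057, -0.004]
wrist_force: [1.1, 4.6, 2.4]
width: 0.377
grip_force: 36.7
```

Foot contact felt: the load went from -6.4 to +2.4 N. I let go.

>>> drive_tool([
  [0,0,0,0,0,-0.0003,0.3],
  [0,0,0,0,0,0,0.45],
  [0,0,0,0,0,0,0.6],
  [0,0,0,0,0,0,0.8],
  [0,0,0,0,0,0,1],
  [0,0,0,0,0,0,1],
  [0,0,0,0,0,0,1],
  [0,0,0,0,0,0,1],
])

```text
time: 27.83
tool_pos: [0.4968, 0.1468, 0.0956]
tcp_rot: [3.141, -0.056, -0.0]
wrist_force: [0.4, -0.1, 0.2]
width: 1.002
grip_force: 0.0
```

>>> drive_tool([
  [0,0,0,0,0,-0.01,1],
  [0,0,0,0,0,-0.02,1],
  [0,0,0,0,0,-0.03,1],
  [0,0,0,0,0,-0.04,1],
  [0,0,0,0,0,-0.04,1],
  [0,0,0,0,0,-0.04,1],
  [0,0,0,0,0.03,0,1],
  [0,0,0,0,0.04,0,1],
])

```text
time: 28.5
tool_pos: [0.4969, 0.0786, 0.281]
tcp_rot: [-3.139, 0.049, -0.014]
wrist_force: [0.0, -0.7, -0.8]
width: 1.0
grip_force: 0.0
```

>>> drive_tool([
  [0,0,0,-0.01,0.04,0,1],
  [0,0,0,-0.01,0.04,0,1],
  [0,0,0,-0.01,0.04,0,1],
  [0,0,0,-0.01,0.04,0,1],
  [0,0,0,-0.01,0.04,0,1],
  [0,0,0,0,0,0,1],
  [0,0,0,0,0,0,1],
])

```text
time: 29.08
tool_pos: [0.4366, -0.1231, 0.2764]
tcp_rot: [3.141, -0.065, 0.002]
wrist_force: [-0.1, 1.2, -0.0]
width: 1.003
grip_force: 0.0
```

Run:
```python
from h import *
s=status.read_state(); print({k:np.round(s[k],4) for k in("time","tool_pos","wrist_force","width")})
for c in("side","top"):
  p=read_camera(c); save(p,c+"_end.png")
  for n in("press_head","release_lever","flat_tin","spotted_mug","timer","spice_pot"):
    for m in masks_of(p,n)[:3]: print(c,n,round(m["score"],2),m["bbox"])
```

```text
{'time': np.float64(29.0833), 'tool_pos': array([ 0.4366, -0.1231,  0.2764]), 'wrist_force': array([-0.103 ,  1.1764, -0.0333]), 'width': np.float64(1.0034)}
side press_head 0.87 [217.6, 215.6, 296.7, 268.5]
side release_lever 0.59 [221.2, 235.4, 272.6, 245.5]
side release_lever 0.18 [253.6, 336.0, 284.8, 372.9]
side flat_tin 0.91 [311.5, 196.5, 357.5, 241.5]
side flat_tin 0.72 [273.1, 183.5, 303.5, 213.6]
side flat_tin 0.57 [247.3, 247.7, 283.9, 286.1]
side spotted_mug 0.97 [303.2, 148.1, 337.4, 185.9]
side timer 0.96 [253.4, 336.4, 286.9, 373.9]
side spice_pot 0.59 [249.1, 146.7, 272.2, 189.3]
top press_head 0.6 [209.1, 173.3, 240.6, 255.7]
top release_lever 0.71 [212.7, 182.8, 221.5, 232.9]
top flat_tin 0.97 [292.3, 252.8, 338.0, 308.6]
top flat_tin 0.9 [323.0, 205.5, 352.5, 232.9]
top flat_tin 0.71 [212.9, 209.1, 250.5, 242.7]
top spotted_mug 0.67 [214.0, 207.0, 249.5, 242.9]
top timer 0.86 [122.0, 242.9, 156.1, 273.9]
top spice_pot 0.71 [367.9, 154.0, 388.7, 178.0]
```

Run:
```python
from h import *
a=cv2.imread("pics/side.png",0);b=cv2.imread("pics/side_end.png",0)
for n,(x0,y0,x1,y1) in {"armtip":(278,236,302,258),"levers":(253,214,280,250),"collar":(216,225,240,252),"column cap":(218,200,238,214)}.items():
    t=cv2.resize(a[y0:y1,x0:x1],None,fx=4,fy=4,interpolation=3); r=cv2.resize(b[y0-20:y1+20,x0-8:x1+8],None,fx=4,fy=4,interpolation=3)
    m=cv2.matchTemplate(r,t,cv2.TM_CCOEFF_NORMED); _,v,_,l=cv2.minMaxLoc(m); print(n,round(v,2),"shift px",l[0]/4-8,l[1]/4-20)
from h import *
p=read_camera("side"); X=np.array([.425,.148,.12]); print([round(proj(p,X+[0,0,h])[1]-proj(p,X)[1],2) for h in(-.018,-.012,-.006,.0,.008)])
```

```text
armtip 0.82 shift px 0.0 2.0
levers 0.82 shift px 0.0 2.0
collar 0.89 shift px 0.0 2.0
column cap 1.0 shift px 0.0 0.0
[np.float64(5.4), np.float64(3.62), np.float64(1.82), np.float64(0.0), np.float64(-2.45)]
```

```bash
python3 -c "
from workcell import workorder
print(workorder.finish_job())"
```

```text
the job is handed in; nothing more can be done
None
```

The press head was lifted to the top tooth, the tin pushed in to the stop, and the head lowered gently until its foot sat on the tin; I let go, and the job was handed in at about 29 s. By camera the head ended about 6.5 mm below the lowest tooth, which fits the foot resting on the tin; when the levers were first squeezed it seems to have slipped about 8 mm before the fingers held it.

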